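Drive the stuck pin out of the green roller bracket

ROBOT

A 6-joint arm with a two-finger parallel gripper is mounted at the origin on the work surface. World frame = base frame: x ahead of the robot, y to its left, z up, the work surface at z = 0. Lengths are in mm, angles in rad, forces in N, time in s.
With the tool pointing down it reaches from about 250 to 775 mm from the base axis. Payload 8.9 kg.
Tool frame: the origin (TCP) lies midway between the tips of the shut fingers; the grasp point (between the pads) lies robot.hold_point_z behind it (robot.hold_point_z is the distance from the TCP to the grasp point, in mm); z points along the fingers, y is the line along which they close (so a half turn about z gives the same grasp; the last joint's range is limited). The gripper opens to 85 mm and grips with 20 to 120 N. Pads are 22 mm wide; open, the fingers measure 114 mm over their backs; the gripper's body (76 mm by 85 mm) begins 54 mm behind the grasp point. The pads swing forward as they close: fully open they stand 13 mm farther back than shut.
Start: joints at [-1.263, 0.291, -0.153, 1.127, 0, 1.431], TCP at [226.844, -473.461, 231.305] pointing down, gripper open.
Joint ranges: [-2.52, 2.52], [-0.91, 1.74], [-1.3, 1.37], [-1.96, 2.02], [-1.52, 1.47], [-3.14, 3.14]. Speed limits (rad/s): [2.22, 2.22, 2.79, 3.14, 3.14, 3.14].

INTERFACE

Orientations are given as a unit quaternion [w, x, y, z].
In Python, from workcell import robot gives the robot as it stands.
- The arm moves only by the tool send_rows, never from a script. Its arguments are lists of equal length, an entry for each row: "claw": the closure, from 0 (fully open) to 1 (shut); "travel": the shift along the tool's x, y, z in cm, a list of three; "roll": the turn about the tool's z in units of 10 degrees (1.0 is 10 degrees). A call has 1 to 10 rows; each row is the pose to reach, as a shift and turn from the pose commanded when the call began, along the tool's axes at that moment; what a row does not reach only later rows make up. A row lasts 1/8 s, in which the tool goes at most 62.5 mm and 10.7 degrees, less where a joint would pass 70% of its speed; a pose out of reach is approached as far as the arm can. A call with a gripper value outside its range is refused whole. The fingers move at their own pace and stop on an object; "squeeze" is the grip in N (left out, the last holds). Time passes only in rows, so rows that repeat a pose let the fingers close. It gives the time, the measured TCP pose, the force, the opening and the grip force at its end, in the units of the state.
- robot.sense(): the state, without advancing time (a new reading comes with each control period).
- robot.snapshot(name): name is "side" or "top" or "wrist"; returns a dict with "color" (384x512x3 uint8, red, green, blue), "K" (3x3 intrinsics, pixels), "k1" (the pictures are not rectified: a ray, as slopes to the right and down, at radius r is drawn at 1 + k1 r^2 times it, then the intrinsics apply), "rvec" (rotation vector, rad) and "tvec" (3), from world to camera coordinates, as OpenCV has them. Camera axes: x right, y down, z forward; pixel columns grow to the right and rows downward; lengths in mm; the calibration is good to about 2 mm. A picture is of the moment at which its call begins. There is no depth.
- robot.close_job(): hands the job in; it is judged then, once.
The state is a dict: "clock": time; "q": joint angles; "joint_vel": joint speeds; "joint_torque": joint torques, N m; "tool_pos": TCP position; "orientation": TCP orientation; "wrist_force": force on the tool from outside, world axes, zero at the start; "wrist_torque": the same for the moment, N m; "grip_width": opening from 0.0 (shut) to 1.0 (fully open); "gripper_force": force on a finger pad.
Only numpy, scipy, OpenCV 4.12 (cv2) and the standard library are available. Lean on these libraries where they do the work, as an engineer would, in place of code of your own. Each camera call takes 0.05 s, during which the arm holds its last target. There are 200 camera calls.

TASK

The brass pin in the green roller bracket is stuck. Take the drift punch out of the galley, push the pin out with its tip from the plain end, head first, until the pin is completely clear of the bore, then lay the punch back down flat in the galley and let go. Leave the pin of the grey bracket as it is.

Things in the scene. Friction and masses are not known exactly. Their poses are not given: they have to be found in the camera images.
- green_bracket: Green cast bracket, bolted down. Origin: table level under the lug's centre; x = drive direction, away from the robot, within 20 deg. Base 150 (x -55 to 95) x 90 x 14 mm. Lug: 30 (x -15 to 15) x 60 mm, top at 86 mm. Round 29 mm bore through it along x, axis 50 mm above the table at y = 0. Gutter on the +x side (x 15 to 83, floor at 32 mm, walls to 40 mm) catches the pin; the -x side is open.
- stuck_pin (a joint): Travel of the green bracket's pin along the bracket's +x, in m: 0 = fully in (plain face flush with the lug's -x face), 0.030 = plain end just leaves the bore at the +x face, 0.045 = end stop over the gutter. Starts at 0 to 0.006. Slides only along the bore, takes about 8 N (a little more if pushed fast), stays where it is left.
- stuck_pin_face (a point): Centre of the plain end face of the green bracket's pin, the face to push; on the bore's axis, moves with the pin. Brass pin, 26 mm diameter, 30 mm long, with a head 34 mm in diameter and 9 mm thick on its other (+x) end, outside the lug.
- punch: Drift punch lying in the galley: black eight-sided handle 110 mm long, 24 mm across flats, red band at its front; then a 70 mm steel nose: 12 mm cone, 58 mm rod of 10 mm diameter. About 0.25 kg. Origin: on the underside below the handle's middle (grip there); x points to the tip; the punch's axis is 12 mm above the origin. Points away from the robot within 25 deg.
- punch_tip (a point): Centre of the punch's flat end, 125 mm ahead of the handle's middle, on the punch's axis.
- galley: Galley: shallow metal tray fixed on the table, 300 (x) x 200 (y) mm outside, walls 3 mm thick, 11 mm high, floor 3 mm thick. Origin: centre of its underside; x away from the robot within 15 deg. The punch starts near x = -50, y = 0 mm; at the far end (x above 40 mm) lie a small screwdriver and a brass block, not needed.
- grey_bracket: A second bracket of the same shape and size with the same kind of brass pin, painted grey, bolted down; not to be worked on. Origin and axes as for the green one.
- sound_pin (a joint): How far the grey bracket's pin has been driven along its bracket's +x, in m; starts at 0, must stay there.
There are look-alikes about, which are no part of the job. Several things have the shape of the punch; the one meant has the colours described above.

How it is judged (in metres and radians):
On the way:
1. the green bracket's pin is clear of the bore, with the punch's tip still behind it in the bore (value of joint stuck_pin above 0.031 m and distance between punch_tip and stuck_pin_face below 0.022 m), for 0.05 s.
At the end, for the whole second after the job is handed in: The green bracket's pin is driven at least 31 mm, clear of the bore; the punch lies at rest in the galley, handle middle and tip within its outline, level within 10 degrees, tip under 40 mm above the table; the grey bracket's pin has moved less than 3 mm (value of joint stuck_pin above 0.031 m and x of punch in the frame of galley between -0.15 and 0.15 m and y of punch in the frame of galley between -0.1 and 0.1 m and x of punch_tip in the frame of galley between -0.15 and 0.15 m and y of punch_tip in the frame of galley between -0.1 and 0.1 m and angle between punch's own x axis and vertical between 1.39 and 1.75 rad and height (world z) of punch_tip below 0.04 m and linear speed of punch below 0.02 m/s and value of joint sound_pin below 0.003 m); the robot touches nothing.
It fails at once if the grey bracket's pin is pushed (value of joint sound_pin above 0.003 m).
It also fails if it takes over 58 s, if anything falls off the work surface, if the arm or the gripper's body presses on something with over 40 N, if the wrist force passes 120 N, or if a joint passes its speed limit or range.

## Working session

There is one attempt and no reset: what is moved stays moved. The work goes in short steps, Python scripts to look and compute and a tool call to move; the robot and the scene stay as the last step left them, time stands still between calls to the robot, and variables do not carry over. Pictures are saved under pics/ and viewed, at most 10 in all, crops included, and the job is handed in when it is done.

Besides the shell and the picture viewer there is one more tool, called after ">>>" by a JSON object that holds its "name" and its "arguments". send_rows: Moves the arm, as the interface text tells. Its arguments: {"type":"object","properties":{"claw":{"type":"array","items":{"type":"number"}},"travel":{"type":"array","items":{"type":"array","items":{"type":"number"}}},"roll":{"type":"array","items":{"type":"number"}},"squeeze":{"type":"number"}},"required":["claw","travel","roll"]}

```bash
mkdir -p pics; cat > h.py <<'E'
import numpy as np, cv2, pickle
from scipy.spatial.transform import Rotation as R
from workcell import robot
def snap(n,tag):
    s=robot.snapshot(n); pickle.dump(s,open(f'pics/{tag}.pkl','wb')); cv2.imwrite(f'pics/{tag}.png',s['color'][:,:,::-1]); return s
def load(tag): return pickle.load(open(f'pics/{tag}.pkl','rb'))
def ray(s,uv):
    K=np.array(s['K']); D=np.array([s['k1'],0,0,0.])
    p=cv2.undistortPoints(np.array([[uv]],float),K,D)[0,0]
    M=cv2.Rodrigues(np.array(s['rvec'],float))[0]; t=np.array(s['tvec'],float).ravel()
    return -M.T@t, M.T@np.array([p[0],p[1],1.])
def plane(s,uv,z):
    c,d=ray(s,uv); return c+d*(z-c[2])/d[2]
def tri(obs):
    A=np.zeros((3,3));b=np.zeros(3)
    for s,uv in obs:
        c,d=ray(s,uv); d/=np.linalg.norm(d); P=np.eye(3)-np.outer(d,d); A+=P;b+=P@c
    x=np.linalg.solve(A,b)
    res=[np.linalg.norm(np.cross(x-ray(s,uv)[0],ray(s,uv)[1]/np.linalg.norm(ray(s,uv)[1]))) for s,uv in obs]
    return x,res
def proj(s,X):
    return cv2.projectPoints(np.array(X,float).reshape(-1,3),np.array(s['rvec'],float),np.array(s['tvec'],float),np.array(s['K']),np.array([s['k1'],0,0,0.]))[0][:,0]
def crop(tag,out,x0,y0,x1,y1,f):
    im=cv2.imread(f'pics/{tag}.png')[y0:y1,x0:x1]; cv2.imwrite(f'pics/{out}.png',cv2.resize(im,None,fx=f,fy=f,interpolation=cv2.INTER_CUBIC))
E
python3 - <<'E'
from h import *
for n in('top','side'): 
    s=snap(n,n+'0'); print(n,ray(s,(256,192)),s['K'][0][0],s['k1'])
a=cv2.imread('pics/top0.png');b=cv2.imread('pics/side0.png')
cv2.imwrite('pics/both.png',cv2.resize(a,(768,576)));cv2.imwrite('pics/sideL.png',cv2.resize(b,(768,576)))
print(robot.hold_point_z,robot.sense())
E
```

```text
top (array([416.49062898,   9.09340921, 928.65462986]), array([ 0.11320693, -0.01357328, -0.99356762])) 409.99112258599234 -0.043180567656382264
side (array([443.41635114, 514.21926264, 649.35296495]), array([ 0.06932712, -0.65147248, -0.75555254])) 362.3655530863762 -0.09101514997780051
18.700000000000003 {'clock': 0.1, 'q': array([-1.26330661e+00,  2.91229297e-01, -1.54009485e-01,  1.12670437e+00,
       -4.50508447e-06,  1.43148068e+00]), 'joint_vel': array([-0.00010779, -0.00033004,  0.00148887, -0.00099377,  0.00028564,
       -0.00181137]), 'joint_torque': array([ 1.24467006e-03, -5.37978351e+01,  3.31917679e+01,  9.38894344e-03,
       -1.86747902e-04, -1.38898194e-06]), 'tool_pos': array([ 226.72608513, -473.10489145,  230.80239029]), 'orientation': array([-5.71195354e-04,  9.75149074e-01,  2.21548988e-01, -5.04041762e-05]), 'wrist_force': array([-0.32622113,  0.52638666, -0.09119772]), 'wrist_torque': array([-0.00437957,  0.01520349, -0.01703655]), 'gripper_force': 0.0, 'grip_width': 1.0011366057072268}
```

View pics/both.png

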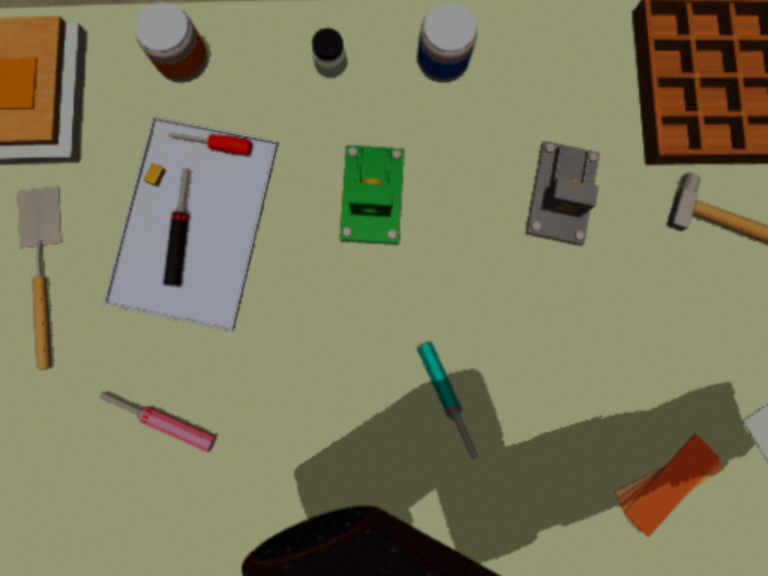

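View pics/sideL.png

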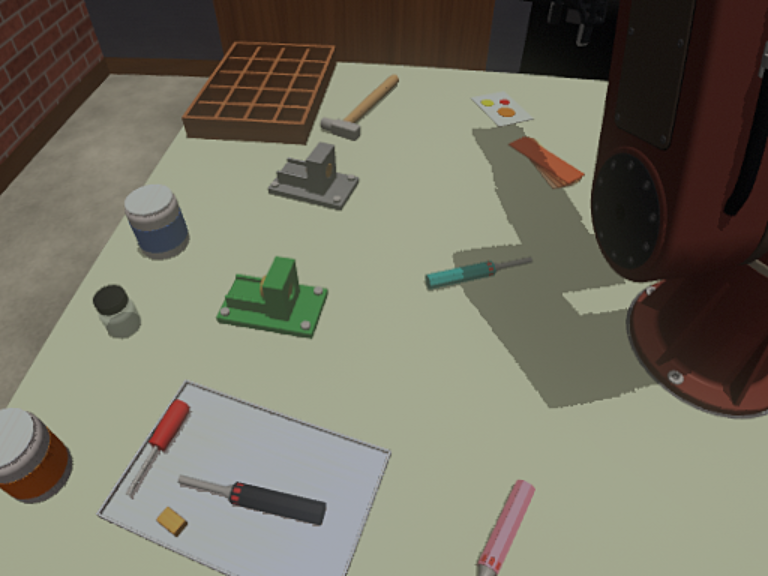

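```bash
python3 - <<'E'
from h import *
def tile(tag,x0,y0,w,h,f): 
    return cv2.resize(cv2.imread(f'pics/{tag}.png')[y0:y0+h,x0:x0+w],None,fx=f,fy=f,interpolation=cv2.INTER_CUBIC)
c=np.zeros((600,800,3),np.uint8)
def put(t,x,y): c[y:y+t.shape[0],x:x+t.shape[1]]=t
put(tile('top0',90,108,60,90,6),0,0); put(tile('side0',115,312,108,40,4),364,0)
put(tile('side0',140,165,85,64,5),364,170)
cv2.imwrite('pics/m1.png',c)
c=np.zeros((600,800,3),np.uint8)
put(tile('top0',222,92,54,74,8),0,0); put(tile('top0',60,70,130,155,2),440,0)
cv2.imwrite('pics/m2.png',c)
E
```

```text
(no output)
```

View pics/m1.png

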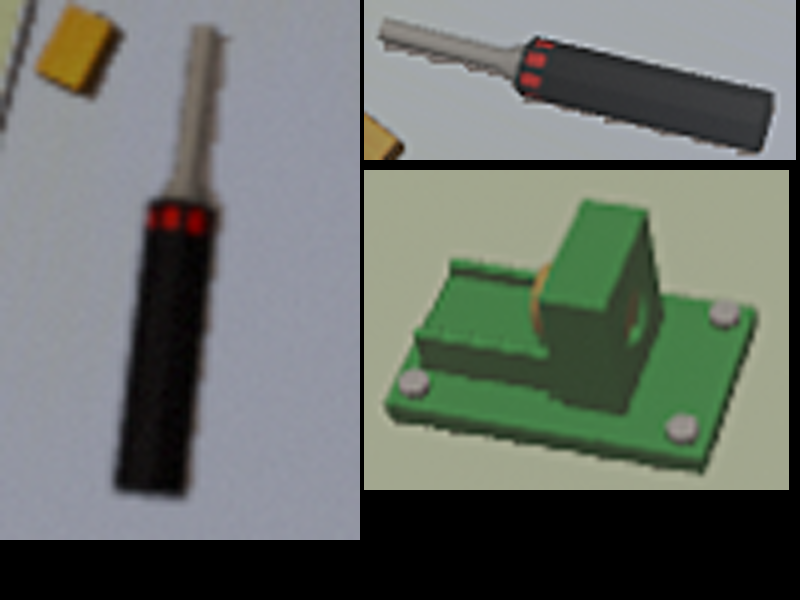

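View pics/m2.png

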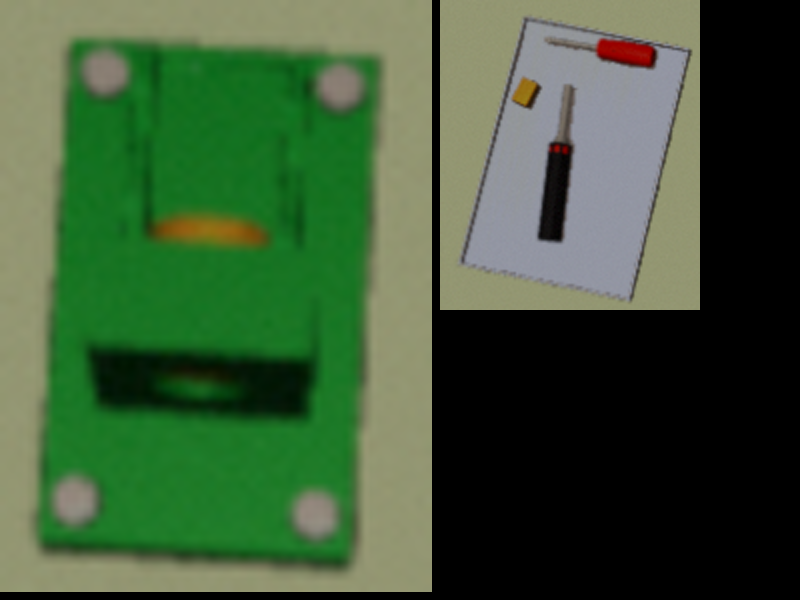

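```bash
cat > m.py <<'E'
from h import *
from scipy.optimize import least_squares
T=load('top0');S=load('side0')
def n(x,y,ox,oy,f,x0,y0): return ((x-ox+.5)/f-.5+x0,(y-oy+.5)/f-.5+y0)
tp=lambda x,y:n(x,y,0,0,6,90,108); sp=lambda x,y:n(x,y,364,0,4,115,312)
sb=lambda x,y:n(x,y,364,170,5,140,165); tb=lambda x,y:n(x,y,0,0,8,222,92); tg=lambda x,y:n(x,y,440,0,2,60,70)
print('tip',tri([(T,tp(203,29)),(S,sp(383,29))]));print('rear',tri([(T,tp(150,490)),(S,sp(768,121))]));print('front',tri([(T,tp(182,208)),(S,sp(527,67))]))
for a,b in [((103,72),(414,382)),((75,500),(682,428)),((315,513),(725,313)),((90,347),(605,306)),((316,357),(648,210))]:
    print('br',tri([(T,tb(*a)),(S,sb(*b))]))
def fit(pts):
    def f(p,per=False):
        c,s=np.cos(p[2]),np.sin(p[2]);r=[]
        for cam,uv,X in pts:
            r.append(proj(cam,[p[0]+c*X[0]-s*X[1],p[1]+s*X[0]+c*X[1],X[2]])[0]-uv)
        return np.ravel(r)
    o=least_squares(f,[450,0,0],x_scale=[10,10,.1]);return o.x,np.round(o.fun.reshape(-1,2),1).tolist()
pp=[(T,tp(203,29),(125,0,15)),(T,tp(150,490),(-55,0,15)),(S,sp(383,29),(125,0,15)),(S,sp(768,121),(-55,0,15)),(T,tp(182,205),(55,0,15))]
print('punch',fit(pp))
gb=[(T,tb(72,42),(95,45,14)),(T,tb(380,58),(95,-45,14)),(T,tb(42,535),(-55,45,14)),(T,tb(350,553),(-55,-45,14)),
(T,tb(90,347),(-15,30,86)),(T,tb(316,357),(-15,-30,86)),(S,sb(605,306),(-15,30,86)),(S,sb(648,210),(-15,-30,86)),(S,sb(540,300),(15,30,86)),(S,sb(587,200),(15,-30,86)),
(S,sb(388,405),(95,45,14)),(S,sb(703,458),(-55,45,14)),(S,sb(757,312),(-55,-45,14))]
print('green',fit(gb))
ga=[(T,tg(526,18),(150,100,11)),(T,tg(691,50),(150,-100,11)),(T,tg(460,263),(-150,100,11)),(T,tg(631,299),(-150,-100,11))]
print('galley',fit(ga))
E
python3 m.py
```

```text
tip (array([711.8598784 , 298.0056644 ,  13.96236253]), [np.float64(0.34294299679811646), np.float64(0.34294299679809254)])
rear (array([532.79429446, 314.48732041,  12.68311767]), [np.float64(0.8829956360883681), np.float64(0.8829956360882072)])
front (array([642.19824056, 305.02475162,  12.11648287]), [np.float64(0.44326857249592294), np.float64(0.44326857249597146)])
br (array([733.53455095,  41.65622649,  16.50950785]), [np.float64(0.13923765284910117), np.float64(0.13923765284896272)])
br (array([608.25584599,  51.50238841,  15.71410697]), [np.float64(0.047348812778241274), np.float64(0.04734881277817212)])
br (array([602.84614611, -16.43047044,  15.44669282]), [np.float64(0.3249507487602281), np.float64(0.32495074876024055)])
br (array([635.01462081,  43.80116899,  84.62225756]), [np.float64(0.25105832505952114), np.float64(0.25105832505944775)])
br (array([631.45137664, -15.87635899,  80.96168878]), [np.float64(0.39426084313596044), np.float64(0.39426084313594717)])
punch (array([ 5.87146777e+02,  3.09524705e+02, -9.22736105e-02]), [[-0.2, -0.2], [-0.4, 0.5], [0.2, -0.2], [-0.4, -0.4], [-0.2, 0.1]])
green (array([ 6.47021492e+02,  1.45422665e+01, -8.03895510e-02]), [[-0.5, -0.6], [-0.2, -0.3], [-1.2, 1.3], [-0.1, 1.4], [-0.9, -0.0], [-0.7, 0.4], [0.1, 0.3], [0.2, -1.0], [-0.7, -0.7], [-0.8, -1.0], [-1.0, -0.9], [0.3, -0.5], [0.3, -1.9]])
galley (array([ 6.30365417e+02,  2.86076671e+02, -2.26234522e-01]), [[-0.1, -1.5], [0.4, -0.9], [-0.5, 1.0], [0.2, 1.2]])
```

>>> {"name": "send_rows", "arguments": {"claw": [0,0,0,0,0,0,0,0,0,0], "travel": [[66.3,-55.0,0],[66.3,-55.0,0],[66.3,-55.0,0],[66.3,-55.0,0],[66.3,-55.0,0],[66.3,-55.0,0],[66.3,-55.0,0],[66.3,-55.0,0],[66.3,-55.0,0],[66.3,-55.0,0]], "roll": [3.1,3.1,3.1,3.1,3.1,3.1,3.1,3.1,3.1,3.1]}}

```text
clock: 1.35
tool_pos: [483.6, 59.1, 231.2]
orientation: [-0.014, 1.0, -0.022, -0.0]
wrist_force: [0.7, 0.0, -0.1]
grip_width: 0.999
gripper_force: 0.0
```

```bash
cat >> h.py <<'E'
def go(x,y,z,yaw):
    s=robot.sense();p=s['tool_pos'];w,a,b,c=s['orientation'];M=R.from_quat([a,b,c,w]).as_matrix()
    cy=np.arctan2(M[1,0],M[0,0]);print('clk',round(s['clock'],2),'pos',p.round(1),'yaw',round(cy,4),'zax',M[:,2].round(3),'F',s['wrist_force'].round(1),'w',round(s['grip_width'],3))
    print('travel cm',(M.T@(np.array([x,y,z])-p)/10).round(2),'roll',round(-np.degrees(yaw-cy)/10,2))
E
python3 -c "
from h import *
go(587,309.5,120,-.0923)"
```

```text
clk 1.35 pos [483.6  59.1 231.2] yaw -0.0449 zax [ 0.     0.027 -1.   ] F [ 0.7  0.  -0.1] w 0.999
travel cm [  9.22 -25.17  11.8 ] roll 0.27
```

>>> {"name": "send_rows", "arguments": {"claw": [0,0,0,0,0,0,0,0], "travel": [[9.2,-25.2,3],[9.2,-25.2,6],[9.2,-25.2,10],[9.2,-25.2,11],[9.2,-25.2,11],[9.2,-25.2,11],[9.2,-25.2,11],[9.2,-25.2,11]], "roll": [0.3,0.3,0.3,0.3,0.3,0.3,0.3,0.3]}}

```text
clock: 2.35
tool_pos: [577.4, 94.7, 140.9]
orientation: [-0.04, 0.999, -0.003, -0.002]
wrist_force: [-0.3, -0.3, 0.6]
grip_width: 1.002
gripper_force: 0.0
```

```bash
python3 -c "
from h import *
go(587,309.5,5,-.0923)
s=snap('wrist','w1')
c,s_=np.cos(-.0923),np.sin(-.0923)
for a in(125,55,-55):print(a,proj(s,[587.1+c*a,309.5+s_*a,15]))
"
```

```text
clk 2.35 pos [577.4  94.7 140.9] yaw -0.0057 zax [-0.004  0.079 -0.997] F [-0.3 -0.3  0.6] w 1.002
travel cm [  0.9  -20.35  15.25] roll 0.5
125 [[12.33424527 11.81788211]]
55 [[ 22.68377435 102.82079585]]
-55 [[ 36.23546174 222.26480822]]
```

View pics/w1.png

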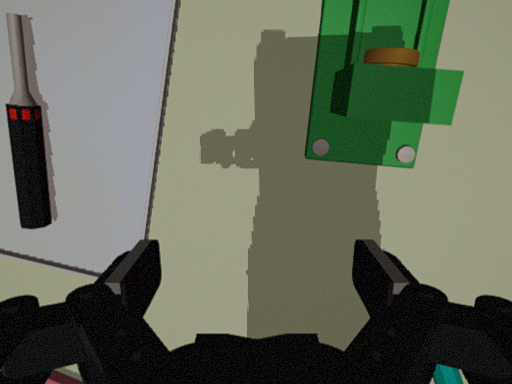

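```bash
python3 -c "
from h import *
s=robot.sense();print(s['q'].round(3),s['joint_vel'].round(3),s['orientation'].round(4),s['tool_pos'])
go(587,309.5,140,-.0923)
"
```

```text
[-0.007  0.464 -0.143  0.968  0.079  3.141] [-0.002 -0.013 -0.009  0.015 -0.003 -0.001] [-0.0396  0.9992 -0.0029 -0.0022] [577.48087347  94.74497362 140.37036698]
clk 2.4 pos [577.5  94.7 140.4] yaw -0.0056 zax [-0.004  0.079 -0.997] F [-0.4  0.4  0.1] w 1.003
travel cm [  0.83 -21.41   1.73] roll 0.5
```

>>> {"name": "send_rows", "arguments": {"claw": [0,0,0,0,0,0,0,0,0,0], "travel": [[0,0,-2],[0,0,-2],[0,0,-2],[0,0,-2],[0,0,-2],[0,0,-2],[0,0,-2],[0,0,-2],[0,0,-2],[0,0,-2]], "roll": [-1,-2,-3,-4,-5,-6,-7,-8,-9,-10]}}

```text
clock: 3.65
tool_pos: [577.3, 93.0, 161.5]
orientation: [-0.027, 0.642, 0.765, 0.029]
wrist_force: [0.7, 0.3, 1.1]
grip_width: 0.997
gripper_force: 0.0
```

```bash
python3 -c "
from h import *
s=robot.sense();print(s['q'].round(3))
go(587,309.5,140,-.0923-np.pi)
"
```

```text
[-0.01   0.446 -0.114  1.015  0.079  1.387]
clk 3.65 pos [577.3  93.  161.5] yaw 1.7455 zax [-0.003  0.079 -0.997] F [0.7 0.3 1.1] w 0.997
travel cm [20.92  4.68  3.85] roll 28.53
```

>>> {"name": "send_rows", "arguments": {"claw": [0,0,0,0,0,0,0,0,0,0], "travel": [[5,1,1],[10,2,2],[15,3,3],[20.9,4.7,3.85],[20.9,4.7,3.85],[20.9,4.7,3.85],[20.9,4.7,3.85],[20.9,4.7,3.85],[20.9,4.7,3.85],[20.9,4.7,3.85]], "roll": [-1,-2,-3,-4,-5,-6,-7,-7.47,-7.47,-7.47]}}

```text
clock: 4.9
tool_pos: [588.3, 309.3, 139.7]
orientation: [-0.004, 0.05, 0.998, 0.039]
wrist_force: [-0.2, -0.3, -0.3]
grip_width: 1.003
gripper_force: 0.0
```

```bash
python3 -c "
from h import *
s=robot.sense();print(s['q'].round(3))
go(587,309.5,6,-.0923-np.pi)
s=snap('wrist','w2')
c,s_=np.cos(-.0923),np.sin(-.0923)
for a in(125,55,-55):print(a,proj(s,[587.1+c*a,309.5+s_*a,15]))
"
```

```text
[0.337 0.589 0.069 1.028 0.076 0.438]
clk 4.9 pos [588.3 309.3 139.7] yaw 3.0417 zax [-0.004  0.079 -0.997] F [-0.2 -0.3 -0.3] w 1.003
travel cm [-0.02 -1.04 13.33] roll 35.96
125 [[247.32985699 309.69025305]]
55 [[246.10649473 242.03306585]]
-55 [[243.84327711 116.95211882]]
```

View pics/w2.png

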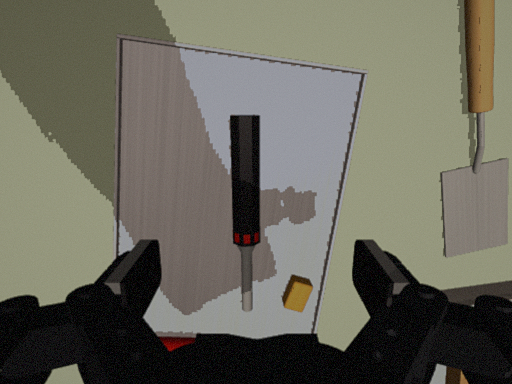

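>>> {"name": "send_rows", "arguments": {"claw": [0,0,0,0,0,0.3,0.8,0.9,0.9,0.9], "travel": [[0,-0.4,4],[0,-0.8,8],[0,-1.0,11.5],[0,-1.0,13.1],[0,-1.0,13.1],[0,-1.0,13.1],[0,-1.0,13.1],[0,-1.0,13.1],[0,-1.0,13.1],[0,-1.0,13.1]], "roll": [0,0,0,0,0,0,0,0,0,0], "squeeze": 60}}

```text
clock: 6.2
tool_pos: [587.3, 310.1, 9.2]
orientation: [-0.003, 0.049, 0.998, 0.04]
wrist_force: [-0.8, -0.3, 5.7]
grip_width: 0.261
gripper_force: 59.2
```

>>> {"name": "send_rows", "arguments": {"claw": [0.95,0.95,0.95,0.95], "travel": [[0,0,0],[0,0,0],[0,0,0],[0,0,0]], "roll": [0,0,0,0]}}

```text
clock: 6.7
tool_pos: [587.3, 310.1, 9.2]
orientation: [-0.003, 0.049, 0.998, 0.04]
wrist_force: [-2.3, 0.4, 6.0]
grip_width: 0.262
gripper_force: 59.2
```

>>> {"name": "send_rows", "arguments": {"claw": [0.95,0.95,0.95,0.95,0.95], "travel": [[0,0,-2],[0,0,-6],[0,0,-11],[0,0,-11],[0,0,-11]], "roll": [0,0,0,0,0]}}

```text
clock: 7.32
tool_pos: [586.6, 300.8, 117.0]
orientation: [-0.004, 0.049, 0.998, 0.039]
wrist_force: [-0.4, 0.2, -3.2]
grip_width: 0.26
gripper_force: 59.8
```

```bash
python3 -c "
from h import *
go(477.5,28.2,120,-.0804-np.pi)
"
```

```text
clk 7.33 pos [586.6 300.8 117. ] yaw 3.0435 zax [-0.005  0.079 -0.997] F [-0.4  0.2 -3.2] w 0.26
travel cm [  8.19 -28.1   -2.38] roll 35.9
```

>>> {"name": "send_rows", "arguments": {"claw": [0.95,0.95,0.95,0.95,0.95,0.95,0.95,0.95,0.95,0.95], "travel": [[3,-4,0],[6,-9,-1],[8.2,-14,-2],[8.2,-19,-2.4],[8.2,-24,-2.4],[8.2,-28.1,-2.4],[8.2,-28.1,-2.4],[8.2,-28.1,-2.4],[8.2,-28.1,-2.4],[8.2,-28.1,-2.4]], "roll": [-0.1,-0.1,-0.1,-0.1,-0.1,-0.1,-0.1,-0.1,-0.1,-0.1]}}

```text
clock: 8.57
tool_pos: [478.0, 29.3, 120.6]
orientation: [-0.004, 0.04, 0.998, 0.039]
wrist_force: [-0.9, 0.5, -2.6]
grip_width: 0.262
gripper_force: 60.1
```

```bash
python3 -c "
from h import *
go(477.5,28.2,60,-.0804-np.pi)
T=snap('top','t2');S=snap('side','s2');W=snap('wrist','w3')
p=robot.sense()['tool_pos']
c,s_=np.cos(-.0804),np.sin(-.0804)
P=[[p[0]+c*a,p[1]+s_*a,p[2]+6] for a in(125,55,-55)]
for n,s in(('T',T),('S',S),('W',W)):print(n,proj(s,P).round(1).tolist())
def tile(tag,x0,y0,w,h,f): 
    return cv2.resize(cv2.imread(f'pics/{tag}.png')[y0:y0+h,x0:x0+w],None,fx=f,fy=f,interpolation=cv2.INTER_CUBIC)
c=np.zeros((600,800,3),np.uint8)
t=proj(T,P[0])[0].astype(int);u=proj(S,P[0])[0].astype(int)
a=tile('t2',t[0]-33,t[1]-40,66,75,6);b=tile('s2',u[0]-40,u[1]-40,80,75,5)
c[:a.shape[0],:a.shape[1]]=a;c[:b.shape[0],400:400+b.shape[1]]=b
print(t,u);cv2.imwrite('pics/m3.png',c)
"
```

```text
clk 8.57 pos [478.   29.3 120.6] yaw 3.0625 zax [-0.004  0.079 -0.997] F [-0.9  0.5 -2.6] w 0.262
travel cm [-0.02 -0.58  6.03] roll 36.01
T [[244.6, 145.1], [242.4, 179.7], [238.9, 235.6]]
S [[203.7, 170.3], [237.5, 175.3], [292.4, 183.5]]
W [[257.0, 454.3], [257.1, 350.7], [257.2, 132.7]]
[244 145] [203 170]
```

View pics/m3.png

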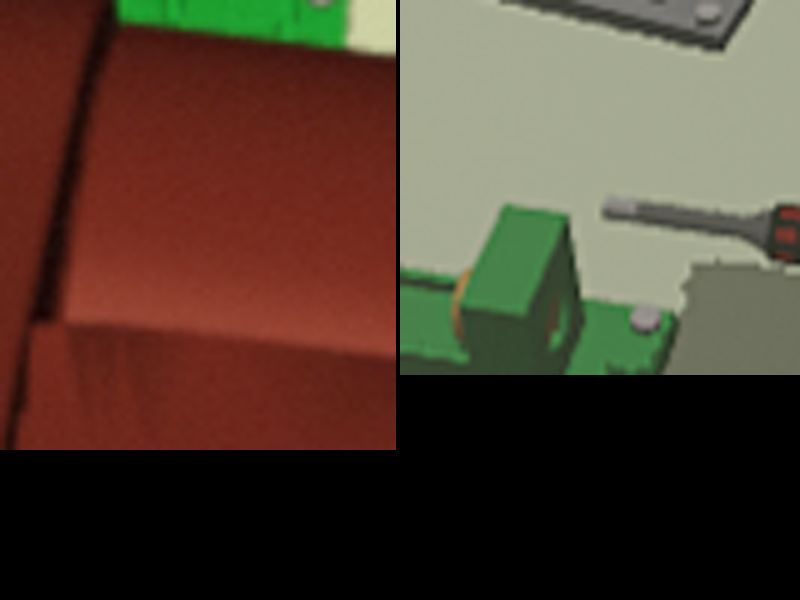

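>>> {"name": "send_rows", "arguments": {"claw": [0.95,0.95,0.95,0.95,0.95], "travel": [[0,-0.2,2],[0,-0.4,5],[0,-0.65,7.6],[0,-0.65,7.6],[0,-0.65,7.6]], "roll": [0,0,0,0,0]}}

```text
clock: 9.35
tool_pos: [477.8, 28.0, 45.3]
orientation: [-0.003, 0.04, 0.998, 0.039]
wrist_force: [1.1, 0.2, -2.3]
grip_width: 0.258
gripper_force: 60.1
```

```bash
python3 -c "
from h import *
go(477.5,28.7,44.5,-.0804-np.pi)
S=snap('side','s3');p=robot.sense()['tool_pos']
c,s_=np.cos(-.0804),np.sin(-.0804)
print(proj(S,[[p[0]+c*125,p[1]-.5+s_*125,p[2]+5.8],[647-15*c,14.5-15*s_,50],[647-15*c+14.5*s_,14.5-15*s_-14.5*c,50],[647-15*c,14.5-15*s_,64.5]]).round(1).tolist())
crop('s3','s3c',160,165,260,240,8)
"
```

```text
clk 9.35 pos [477.8  28.   45.3] yaw 3.0611 zax [-0.003  0.079 -0.997] F [ 1.1  0.2 -2.3] w 0.258
travel cm [0.04 0.06 0.08] roll 36.0
[[207.3, 194.1], [194.4, 192.7], [196.4, 187.8], [193.6, 188.3]]
```

View pics/s3c.png

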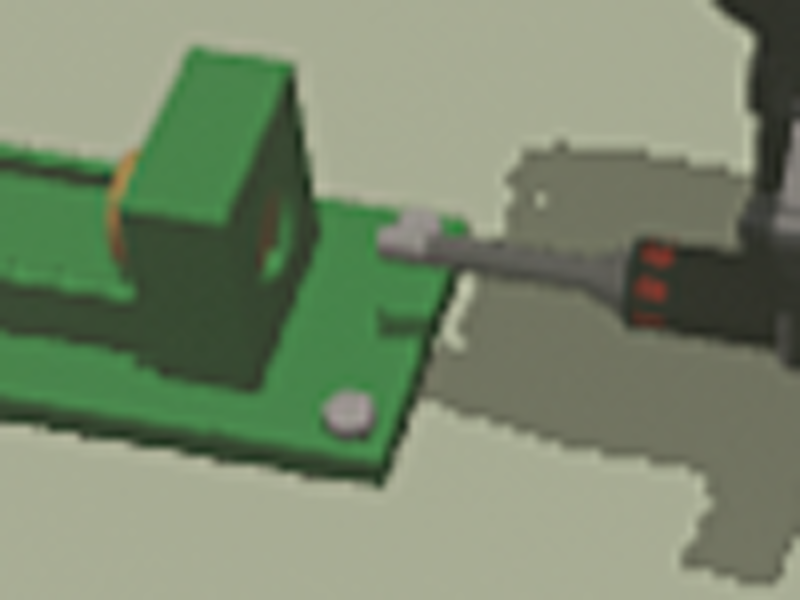

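>>> {"name": "send_rows", "arguments": {"claw": [0.95,0.95,0.95,0.95,0.95,0.95,0.95,0.95,0.95,0.95], "travel": [[0,0.06,0.08],[-1,0.06,0.08],[-2,0.06,0.08],[-2.5,0.06,0.08],[-3,0.06,0.08],[-3.4,0.06,0.08],[-3.8,0.06,0.08],[-4.2,0.06,0.08],[-4.6,0.06,0.08],[-5.0,0.06,0.08]], "roll": [0,0,0,0,0,0,0,0,0,0], "squeeze": 90}}

```text
clock: 10.65
tool_pos: [523.8, 25.1, 42.2]
orientation: [-0.007, 0.041, 0.998, 0.04]
wrist_force: [-8.4, 0.5, -1.1]
grip_width: 0.245
gripper_force: 93.0
```

```bash
python3 -c "
from h import *
go(647-15,14.5,44.5,-.0804-np.pi)
"
```

```text
clk 10.65 pos [523.8  25.1  42.2] yaw 3.0611 zax [-0.01   0.08  -0.997] F [-8.4  0.5 -1.1] w 0.245
travel cm [-10.87  -0.15  -0.42] roll 36.0
```

>>> {"name": "send_rows", "arguments": {"claw": [0.95,0.95,0.95,0.95,0.95,0.95,0.95,0.95], "travel": [[-0.4,0,-0.1],[-0.8,0,-0.1],[-1.2,0,-0.1],[-1.6,0,-0.1],[-2.0,0,-0.1],[-2.1,0,-0.1],[-2.1,0,-0.1],[-2.1,0,-0.1]], "roll": [0,0,0,0,0,0,0,0]}}

```text
clock: 11.65
tool_pos: [545.1, 23.2, 43.0]
orientation: [-0.006, 0.041, 0.998, 0.04]
wrist_force: [-7.3, 0.2, -1.1]
grip_width: 0.249
gripper_force: 92.9
```

```bash
python3 -c "
from h import *
go(540,25.1,44.5,-.0804-np.pi)
S=snap('side','s4');p=robot.sense()['tool_pos']
crop('s4','s4c',130,165,230,240,8)
c,s_=np.cos(-.0804),np.sin(-.0804)
for s in (20,30,34,38): print(s,proj(S,[[647+c*(15+s+b),14.5+s_*(15+s+b),67] for b in(0,9)]).round(1).tolist())
"
```

```text
clk 11.65 pos [545.1  23.2  43. ] yaw 3.0611 zax [-0.009  0.08  -0.997] F [-7.3  0.2 -1.1] w 0.249
travel cm [ 0.53  0.16 -0.13] roll 36.0
20 [[171.5, 184.1], [167.6, 183.5]]
30 [[167.2, 183.4], [163.3, 182.8]]
34 [[165.5, 183.2], [161.6, 182.5]]
38 [[163.8, 182.9], [159.9, 182.3]]
```

View pics/s4c.png

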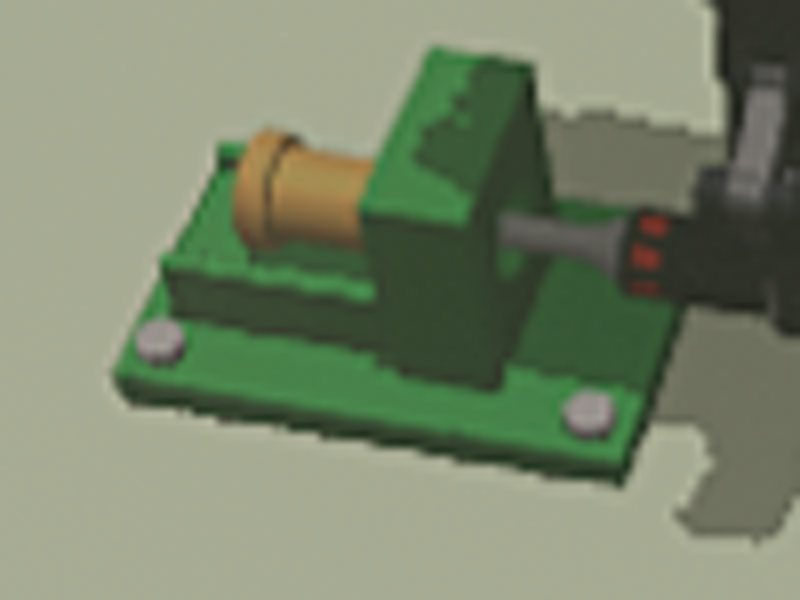

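>>> {"name": "send_rows", "arguments": {"claw": [0.95,0.95,0.95,0.95], "travel": [[-0.3,0,0],[-0.6,0,0],[-0.6,0,0],[-0.6,0,0]], "roll": [0,0,0,0]}}

```text
clock: 12.2
tool_pos: [551.2, 22.7, 43.0]
orientation: [-0.006, 0.041, 0.998, 0.04]
wrist_force: [-6.5, 0.5, -1.4]
grip_width: 0.25
gripper_force: 92.9
```

```bash
python3 -c "
from h import *
go(540,25.1,44.5,-.0804-np.pi)
S=snap('side','s5')
from scipy import ndimage
def m(t):
    h=cv2.cvtColor(load(t)['color'][165:215,140:200],cv2.COLOR_RGB2HSV);k=(h[...,0]>8)&(h[...,0]<28)&(h[...,1]>110)
    y,x=np.nonzero(k);return x.min()+140,x.max()+140,k.sum()
print(m('side0'),m('s3'),m('s4'),m('s5'))
c,s_=np.cos(-.0804),np.sin(-.0804)
a=np.linspace(0,6.28,60)
for s in (0,6,30,34,38,42): # leftmost extent of far rim of head
    P=[[647+c*(24+s)-s_*17*np.cos(t),14.5+s_*(24+s)+c*17*np.cos(t),50+17*np.sin(t)] for t in a]
    print(s,proj(S,P)[:,0].min().round(1))
"
```

```text
clk 12.2 pos [551.2  22.7  43. ] yaw 3.0611 zax [-0.009  0.08  -0.997] F [-6.5  0.5 -1.4] w 0.25
travel cm [ 1.14  0.16 -0.12] roll 36.0
(np.int64(174), np.int64(176), np.int64(14)) (np.int64(174), np.int64(176), np.int64(15)) (np.int64(159), np.int64(176), np.int64(162)) (np.int64(157), np.int64(175), np.int64(182))
0 174.6
6 172.0
30 161.7
34 159.9
38 158.2
42 156.5
```

>>> {"name": "send_rows", "arguments": {"claw": [0.95,0.95,0.95,0.95,0.95,0.95,0.95,0.95,0.95,0.95], "travel": [[1,0,0],[2.5,0,0],[4,0,0],[6,0,0],[8,0,0],[9,0,0],[9,0,0],[9,0,-4],[9,0,-8],[9,0,-8]], "roll": [0,0,0,0,0,0,0,0,0,0]}}

```text
clock: 13.5
tool_pos: [467.9, 22.6, 127.2]
orientation: [-0.0, 0.04, 0.998, 0.039]
wrist_force: [0.8, 0.7, -3.2]
grip_width: 0.253
gripper_force: 92.8
```

```bash
python3 -c "
from h import *
go(587.3,303,100,-.0923-np.pi)
"
```

```text
clk 13.5 pos [467.9  22.6 127.2] yaw 3.0608 zax [ 0.002  0.078 -0.997] F [ 0.8  0.7 -3.2] w 0.253
travel cm [-9.65 28.61  4.93] roll 36.07
```

>>> {"name": "send_rows", "arguments": {"claw": [0.95,0.95,0.95,0.95,0.95,0.95,0.95,0.95,0.95,0.95], "travel": [[0,4,0],[-1,9,1],[-3,14,2],[-6,19,3],[-9.65,24,4],[-9.65,28.6,4.9],[-9.65,28.6,4.9],[-9.65,28.6,4.9],[-9.65,28.6,4.9],[-9.65,28.6,4.9]], "roll": [0.1,0.1,0.1,0.1,0.1,0.1,0.1,0.1,0.1,0.1]}}

```text
clock: 14.75
tool_pos: [584.1, 302.7, 97.3]
orientation: [-0.004, 0.05, 0.998, 0.039]
wrist_force: [-0.6, 0.6, -3.1]
grip_width: 0.246
gripper_force: 92.8
```

```bash
python3 -c "
from h import *
go(587.3,310,10,-.0923-np.pi)
"
```

```text
clk 14.75 pos [584.1 302.7  97.3] yaw 3.0424 zax [-0.004  0.079 -0.997] F [-0.6  0.6 -3.1] w 0.246
travel cm [-0.35  0.07  8.76] roll 35.96
```

>>> {"name": "send_rows", "arguments": {"claw": [0.95,0.95,0.95,0.95,0.95,0.95,0.95,0.95], "travel": [[-0.2,0,3],[-0.3,0,5.5],[-0.3,0,7.3],[-0.3,0,8],[-0.3,0,8.3],[-0.3,0,8.5],[-0.3,0,8.5],[-0.3,0,8.5]], "roll": [0,0,0,0,0,0,0,0]}}

```text
clock: 15.75
tool_pos: [586.7, 310.1, 12.9]
orientation: [-0.004, 0.049, 0.998, 0.04]
wrist_force: [0.2, -1.2, -2.9]
grip_width: 0.251
gripper_force: 92.8
```

```bash
python3 -c "
from h import *
go(587.3,310,9.5,-.0923-np.pi)
"
```

```text
clk 15.75 pos [586.7 310.1  12.9] yaw 3.0436 zax [-0.003  0.079 -0.997] F [ 0.2 -1.2 -2.9] w 0.251
travel cm [-0.06 -0.03  0.33] roll 35.97
```

>>> {"name": "send_rows", "arguments": {"claw": [0.95,0.95,0.95,0.75,0.5,0.2,0,0,0,0], "travel": [[0,0,0.2],[0,0,0.35],[0,0,0.35],[0,0,0.35],[0,0,0.35],[0,0,0.35],[0,0,0.35],[0,0,0.2],[0,0,0],[0,0,0]], "roll": [0,0,0,0,0,0,0,0,0,0]}}

```text
clock: 17.0
tool_pos: [586.7, 310.0, 12.7]
orientation: [-0.004, 0.049, 0.998, 0.039]
wrist_force: [-0.1, 0.2, 0.1]
grip_width: 0.999
gripper_force: 0.0
```

>>> {"name": "send_rows", "arguments": {"claw": [0,0,0,0,0,0,0], "travel": [[0,0,-2],[0,0,-5],[0,0,-9],[0,0,-13],[0,0,-13],[0,0,-13],[0,0,-13]], "roll": [0,0,0,0,0,0,0]}}

```text
clock: 17.88
tool_pos: [586.2, 299.5, 140.6]
orientation: [-0.005, 0.049, 0.998, 0.039]
wrist_force: [-0.4, 0.2, 0.2]
grip_width: 1.002
gripper_force: 0.0
```

```bash
python3 -c "
from h import *
go(587.3,310,120,-.0923-np.pi)
snap('side','s6');snap('wrist','w6')
cv2.imwrite('pics/end.png',np.hstack([cv2.resize(cv2.imread('pics/'+t+'.png'),(400,300)) for t in('s6','w6')]))
"
```

```text
clk 17.88 pos [586.2 299.5 140.6] yaw 3.0436 zax [-0.006  0.078 -0.997] F [-0.4  0.2  0.2] w 1.002
travel cm [-0.04  0.9   2.13] roll 35.97
```

View pics/end.png

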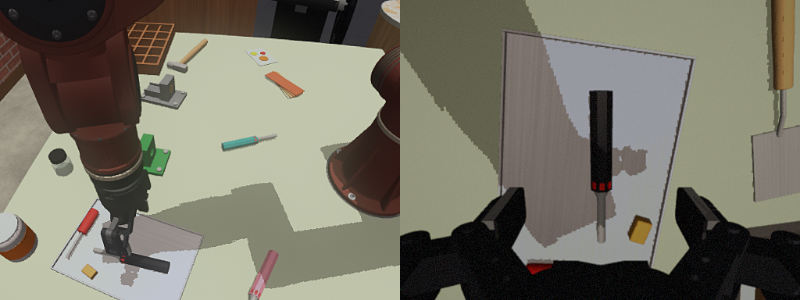

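The punch lies flat in the galley (wrist half: handle 600,90–190, tip 601,240), clear of the block and screwdriver. The gripper is open and well above it.

```bash
python3 -c "
from workcell import robot
print(robot.close_job())"
```

```text
the job is handed in; nothing more can be done
None
```

I drove the green bracket's pin out head first to about 40 mm (measured in the side camera; 31 mm was needed), laid the punch back flat in the galley, released it, left the grey bracket untouched, and handed the job in at about 18 s; no verdict was returned.

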